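# Push the steel bench block home into the corner stop

## Robot

A 6-joint arm with a two-finger parallel gripper is mounted at the origin on a cart in front of the work surface, level with it; the furniture and walls round the work are solid. World frame = base frame: x ahead of the robot, y to its left, z up, the work surface at z = 0. Lengths are in m, angles in rad, forces in N, time in s.
With the tool pointing down it reaches from about 0.375 to 0.975 m from the base axis. Payload 3.8 kg.
Tool frame: the origin (TCP) lies at the very end of the fingers, on their centre line; the grasp point (between the pads) lies 19 mm behind it (r.grip_depth is the distance from the TCP to the grasp point, in m); y points along the fingers, z is the direction in which the jaws open and shut, and the axes are right-handed (so a half turn about y gives the same grasp; the last joint's range is limited). The gripper opens to 88 mm and grips with 3 to 60 N. Pads are 18 mm wide; open, the fingers measure 123 mm over their backs; the gripper's body (75 mm by 187 mm) begins 45 mm behind the grasp point.
Start: joints at [1.134, 0.264, 1.604, -0, 1.274, -0.037], TCP at [0.263, 0.622, 0.203] pointing down, gripper open.
Joint ranges: [-2.63, 2.63], [-0.94, 2.18], [0.31, 2.57], [-1.31, 4.45], [0, 2.66], [-2.55, 2.55]. Speed limits (rad/s): [2.57, 2.57, 3.14, 3.14, 3.14, 3.14].

## Interface

Orientations are given as a 3x3 rotation matrix whose columns are the frame's x, y, z axes.
In Python, from workcell import r gives the robot as it stands. The module is installed in compiled form; this text tells all that it offers.
- The arm moves only by the tool send_rows, never from a script. Its argument "deltas" is a list of rows, each an object of numbers: "ax", "ay", "az": the turn, a rotation vector about the tool's x, y, z in degrees; "dx", "dy", "dz": the shift along the tool's x, y, z in m; "grip": the opening, from 0 (shut) to 1 (fully open). A call has exactly 10 rows; each row shifts and turns the pose as measured when the row begins, along the tool's axes as they then stand; what a row does not reach is not made up. A row lasts 1/8 s, in which the tool goes at most 62.5 mm and 10.7 degrees, less where a joint would pass 70% of its speed; a pose out of reach is approached as far as the arm can. A call is refused whole if a number of a shift passes 0.0625 or a number of a turn 10.7, either way. A call with a gripper value outside its range is refused whole. The fingers move at their own pace and stop on an object; "force" is the grip in N (left out, the last holds). Time passes only in rows, so rows that do not move let the fingers close, or fill a call up. It gives the time, the measured TCP pose, the force and the opening at its end, in the units of the state.
- r.get_obs(): the state, without advancing time (a new reading comes with each control period).
- r.camera(name): name is "side" or "top"; returns a dict with "color" (400x640x3 uint8, blue, green, red), "range_z" (400x640 float32, m along the optical axis (not along the pixel's ray), 0 where there is no reading), "camera_matrix" (3x3 intrinsics, pixels), "R" (3x3) and "t" (3): a world point X has camera coordinates R X + t. Camera axes: x right, y down, z forward; pixel columns grow to the right and rows downward; lengths in m; the calibration is good to about 2 mm. A picture is of the moment at which its call begins.
- r.sign_off(): hands the job in, once; it reports no verdict.
The state is a dict: "time_s": time; "qpos": joint angles; "qvel": joint speeds; "tau": joint torques, N m; "eef_pos": TCP position; "tcp_rot": TCP orientation; "contact_force": force on the tool from outside, world axes, zero at the start; "ft_torque": the same for the moment, N m; "opening": opening from 0.0 (shut) to 1.0 (fully open).
Only numpy, scipy, OpenCV 4.12 (cv2) and the standard library are available. Lean on these libraries where they do the work, as an engineer would, in place of code of your own. Each camera call takes 0.05 s, during which the arm holds its last target.

## Task

Push the square steel bench block along the desk with the fingertips until it sits snugly in the inside corner of the L-shaped wooden stop, flat against both the long batten and the short one, and leave it there. Only push it: do not grip it between the fingers, lift it or tip it. Leave the wooden offcut and the other things where they are.

Things in the scene. Friction and masses are not known exactly. Their poses are not given: they have to be found in the camera images.
- bench_block: The thing to push: square steel block, 50 x 50 mm, 24 mm high, 0.3 to 0.6 kg, loose on the desk. Origin: centre of its underside; x and y along its sides, z up. It starts some centimetres in front of (robot side of) the long batten, its sides up to 17 degrees out of line with the stop. It slides under a push of about 2 to 6 N.
- corner_stop: L of two wooden battens 20 mm wide, 18 mm high, screwed down. Origin: inside corner, at desk level; z up. Long batten (far side from the robot): inner face is x = 0, fills x 0 to 20, y -20 to 185 mm. Short batten (robot's right): inner face is y = 0, fills y -20 to 0, x -65 to 0 mm. Inside of the L: negative x, positive y; when the block is home its centre is at x = -25, y = +25 mm.
- wood_offcut: Bystander: softwood offcut, 50 x 58 mm and 26 mm high, loose beside the steel block (to its left or its right). Origin at the centre of its underside.
- tin_3: Bystander: small round tin with a black lid, 40 mm across, 23 mm high, behind the long batten. Origin at the centre of its underside.
- eraser: Bystander: eraser, 23 x 45 x 13 mm, long along its y, behind the long batten. Origin at the centre of its underside.
- brass_weight: Bystander: turned brass weight with a knob, 28 mm across, 31 mm high, at the right of the short batten. Origin at the centre of its underside.
- pitch_block_1: Bystander: round wooden dop topped with black pitch, 52 mm across, 36 mm high, at the right of the stop. Origin at the centre of its underside.
Not all that is in view belongs to the job. Leave any yellow look-alike of the bench_block alone.

How it is judged:
At the end, for the whole second after the job is handed in: The steel block lies flat and at rest on the desk in the inside corner of the stop: its centre within 3.5 mm of its place against each of the two battens and its sides within 0.07 rad of them; every bystander is within 12 mm of where it started (x of bench_block in the frame of corner_stop between -0.0285 and -0.022 m and y of bench_block in the frame of corner_stop between 0.022 and 0.0285 m and (angle between the x axis of bench_block and the x axis of corner_stop, either way round below 0.07 rad or angle between the x axis of bench_block and the y axis of corner_stop, either way round below 0.07 rad) and height (world z) of bench_block below 0.003 m and angle between bench_block's own z axis and vertical below 0.04 rad and linear speed of bench_block below 0.01 m/s and distance of each of wood_offcut, tin_3, eraser, brass_weight, pitch_block_1 from where it was at the start of the episode below 0.012 m); the robot touches nothing.
It fails at once if the steel block was lifted off the desk or tipped (height (world z) of bench_block above 0.006 m or angle between bench_block's own z axis and vertical above 0.15 rad).
It fails at once if the steel block was taken between the fingers (x of the grasp point in the frame of bench_block between -0.022 and 0.022 m and y of the grasp point in the frame of bench_block between -0.022 and 0.022 m and z of the grasp point in the frame of bench_block below 0.036 m).
It fails at once if the wooden offcut or another bystander was moved more than 12 mm (distance of any of wood_offcut, tin_3, eraser, brass_weight, pitch_block_1 from where it was at the start of the episode above 0.012 m).
It also fails if it takes over 51 s, if anything falls off the work surface, if the arm or the gripper's body presses on something with over 40 N, if the wrist force passes 120 N, or if a joint passes its speed limit or range.

## Working session

There is one attempt and no reset: what is moved stays moved. The work goes in short steps, Python scripts to look and compute and a tool call to move; the robot and the scene stay as the last step left them, time stands still between calls to the robot, and variables do not carry over. Pictures are saved under pics/ and viewed, and the job is handed in when it is done.

Besides the shell and the picture viewer there is one more tool, called after "Emit:" as name(argument=value, ...), one argument or row to a line, values as JSON. send_rows: Moves the arm, as the interface text tells. Its arguments: {"type":"object","properties":{"deltas":{"type":"array","items":{"type":"object","properties":{"ax":{"type":"number"},"ay":{"type":"number"},"az":{"type":"number"},"dx":{"type":"number"},"dy":{"type":"number"},"dz":{"type":"number"},"grip":{"type":"number"}}}},"force":{"type":"number"}},"required":["deltas"]}

```bash
mkdir -p pics
cat > h.py <<'E'
from workcell import r
import numpy as np, cv2
def snap(n,tag):
    c=r.camera(n); cv2.imwrite(f'pics/{tag}.png',c['color']); np.savez(f'pics/{tag}.npz',**c); return c
def px2w(c,u,v,z):
    K=c['camera_matrix'];d=c['R'].T@(np.linalg.inv(K)@[u,v,1]);o=-c['R'].T@c['t'];return o+d*(z-o[2])/d[2]
E
python3 - <<'E'
from h import *
np.set_printoptions(precision=4,suppress=True)
for n in('top','side'):
    c=snap(n,n+'0');print(n,c['camera_matrix'],c['R'],-c['R'].T@c['t'])
print(r.get_obs())
E
```

```text
top [[440.2515   0.     316.7353]
 [  0.     440.2515 201.3324]
 [  0.       0.       1.    ]] [[ 0.026  -0.9997 -0.0032]
 [-0.9949 -0.0255 -0.0973]
 [ 0.0972  0.0057 -0.9953]] [ 0.5625 -0.2092  0.9186]
side [[372.5577   0.     314.9705]
 [  0.     372.5577 197.2681]
 [  0.       0.       1.    ]] [[-0.9877  0.1553 -0.0192]
 [ 0.1062  0.5747 -0.8114]
 [-0.115  -0.8035 -0.5841]] [0.7348 0.4926 0.5438]
{'time_s': 0.1, 'qpos': array([ 1.1341,  0.2647,  1.6052,  0.    ,  1.2737, -0.0369]), 'qvel': array([ 0.0005, -0.0024, -0.0032, -0.0005, -0.0013, -0.0025]), 'tau': array([  0.0001, -50.3616, -35.8071,   0.0731,   0.0233,  -0.0001]), 'eef_pos': array([0.2624, 0.6211, 0.2014]), 'tcp_rot': array([[ 0.9212, -0.0009,  0.3892],
       [-0.3892, -0.0019,  0.9212],
       [-0.0001, -1.    , -0.0021]]), 'contact_force': array([-0.3949, -1.2847,  0.6421]), 'ft_torque': array([-0.0185,  0.0033,  0.03  ]), 'opening': 0.9994725392390538}
```

View pics/top0.png

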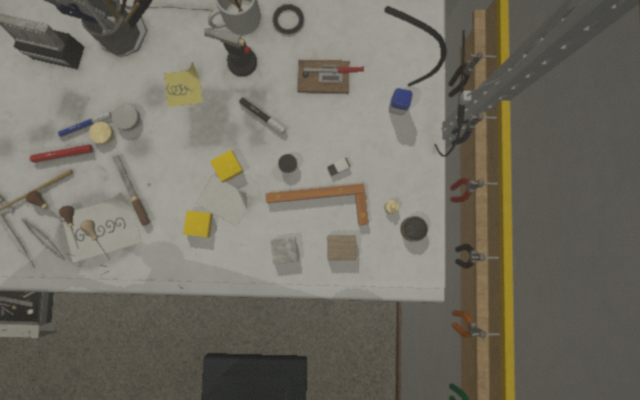

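View pics/side0.png

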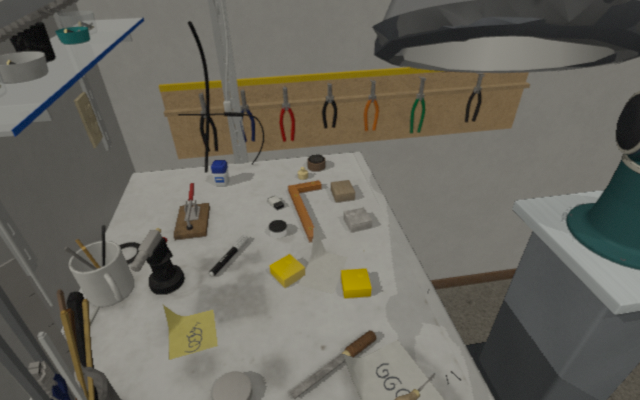

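Run:
```python
import cv2
a=cv2.imread('pics/top0.png')[170:290,250:410]
cv2.imwrite('pics/top0c.png',cv2.resize(a,None,fx=5,fy=5,interpolation=cv2.INTER_CUBIC))
```

```text
(no output)
```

View pics/top0c.png

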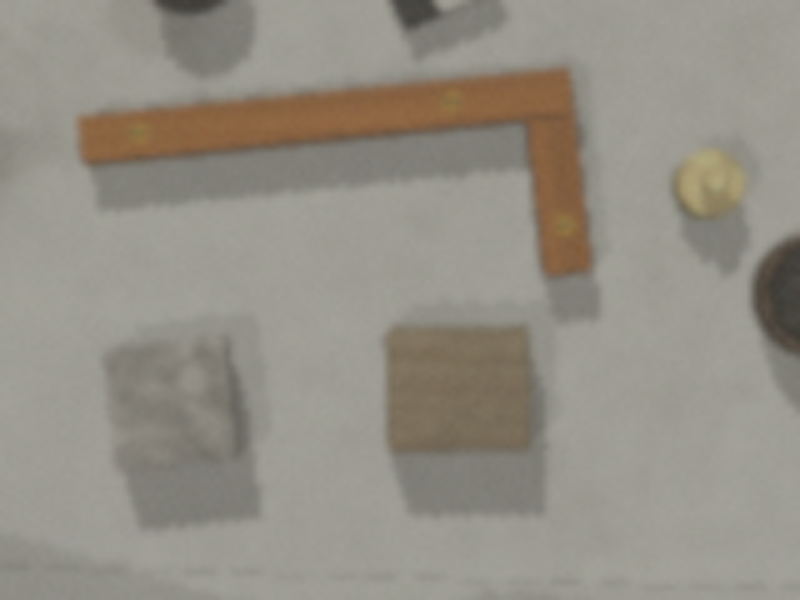

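Run:
```python
from h import *
np.set_printoptions(precision=4,suppress=True)
c=np.load('pics/top0.npz')
def f(u,v,z): return px2w(c,u/5+250-.4,v/5+170-.4,z)
pts={'corner':(528,122,.018),'longL':(88,162,.018),'longLfar':(80,117,.018),'farR':(570,69,.018),'shortin':(546,274,.018),'shortout':(590,270,.018),
'b1':(106,357,.024),'b2':(230,340,.024),'b3':(240,458,.024),'b4':(120,469,.024),
'o1':(388,327,.026),'o2':(528,325,.026),'o3':(530,452,.026),'o4':(390,452,.026)}
P={k:f(*v) for k,v in pts.items()}
for k in P: print(k,P[k])
yv=P['longL']-P['corner'];print(np.linalg.norm(yv),'stop yaw',np.degrees(np.arctan2(-yv[0],yv[1])))
yv=P['longLfar']-P['farR'];print(np.linalg.norm(yv),np.degrees(np.arctan2(-yv[0],yv[1])))
print('short',np.linalg.norm(P['corner']-P['shortin']))
for p in 'bo':
    Q=np.array([P[p+str(i)] for i in(1,2,3,4)])
    print(p,Q.mean(0),[np.linalg.norm(Q[i]-Q[i-1]) for i in range(4)]); d=Q[0]+Q[3]-Q[1]-Q[2];print(np.degrees(np.arctan2(-d[0],d[1]))); d=Q[0]+Q[1]-Q[2]-Q[3];print(np.degrees(np.arctan2(d[1],d[0])))
# depth check
K=c['camera_matrix']
for u,v in((285,250),(342,247),(315,260)):
    z=c['range_z'][v,u]; X=c['R'].T@(np.linalg.inv(K)@[u,v,1]*z-c['t']);print(X)
```

```text
corner [ 0.6676 -0.2828  0.018 ]
longL [ 0.6465 -0.1023  0.018 ]
longLfar [ 0.665  -0.0983  0.018 ]
farR [ 0.6901 -0.2997  0.018 ]
shortin [ 0.6053 -0.2913  0.018 ]
shortout [ 0.6074 -0.3092  0.018 ]
b1 [ 0.5668 -0.1132  0.024 ]
b2 [ 0.575  -0.1632  0.024 ]
b3 [ 0.5277 -0.1687  0.024 ]
b4 [ 0.522  -0.1205  0.024 ]
o1 [ 0.5818 -0.227   0.026 ]
o2 [ 0.5841 -0.2836  0.026 ]
o3 [ 0.5332 -0.2853  0.026 ]
o4 [ 0.5317 -0.229   0.026 ]
0.18175532401252556 stop yaw 6.692336765333931
0.20299190055944286 7.102826314679755
short 0.06291931772857987
b [ 0.5479 -0.1414  0.024 ] [np.float64(0.045358289264501674), np.float64(0.050651748252959504), np.float64(0.04759477338158361), np.float64(0.048538543186915965)]
8.007599649446776
7.883671718789099
o [ 0.5577 -0.2562  0.026 ] [np.float64(0.050139958890017905), np.float64(0.0566102774634406), np.float64(0.050933014983468555), np.float64(0.056287463615732294)]
1.8986945952618193
2.0888081968411427
[ 0.5494 -0.1425  0.0235]
[ 0.5585 -0.2575  0.0248]
[ 0.5303 -0.2036  0.003 ]
```

Emit:
send_rows(
  deltas=[
    {"ay": -10,"grip": 0.1},
    {"ay": -10,"grip": 0.1},
    {"ay": -10,"grip": 0.1},
    {"dx": 0.009,"dz": -0.05,"grip": 0.1},
    {"dx": 0.009,"dz": -0.05,"grip": 0.1},
    {"dx": 0.009,"dz": -0.05,"grip": 0.1},
    {"dx": 0.009,"dz": -0.05,"grip": 0.1},
    {"dx": 0.009,"dz": -0.05,"grip": 0.1},
    {"dx": 0.009,"dz": -0.05,"grip": 0.1},
    {"dx": 0.009,"dz": -0.05,"grip": 0.1},
  ],
)

```text
invalid input
```

Emit:
send_rows(
  deltas=[
    {"ax": 0,"ay": -10,"az": 0,"dx": 0,"dy": 0,"dz": 0,"grip": 0.1},
    {"ax": 0,"ay": -10,"az": 0,"dx": 0,"dy": 0,"dz": 0,"grip": 0.1},
    {"ax": 0,"ay": -10,"az": 0,"dx": 0,"dy": 0,"dz": 0,"grip": 0.1},
    {"ax": 0,"ay": 0,"az": 0,"dx": 0.009,"dy": 0,"dz": -0.05,"grip": 0.1},
    {"ax": 0,"ay": 0,"az": 0,"dx": 0.009,"dy": 0,"dz": -0.05,"grip": 0.1},
    {"ax": 0,"ay": 0,"az": 0,"dx": 0.009,"dy": 0,"dz": -0.05,"grip": 0.1},
    {"ax": 0,"ay": 0,"az": 0,"dx": 0.009,"dy": 0,"dz": -0.05,"grip": 0.1},
    {"ax": 0,"ay": 0,"az": 0,"dx": 0.009,"dy": 0,"dz": -0.05,"grip": 0.1},
    {"ax": 0,"ay": 0,"az": 0,"dx": 0.009,"dy": 0,"dz": -0.05,"grip": 0.1},
    {"ax": 0,"ay": 0,"az": 0,"dx": 0.009,"dy": 0,"dz": -0.05,"grip": 0.1},
  ],
  force=10,
)

```text
time_s: 1.35
eef_pos: [0.3741, 0.2738, 0.1964]
tcp_rot: [[0.989, -0.005, -0.148], [0.148, -0.01, 0.989], [-0.007, -1.0, -0.009]]
contact_force: [-0.2, 1.2, 0.6]
opening: 0.101
```

Emit:
send_rows(
  deltas=[
    {"ax": 0,"ay": 1,"az": 0,"dx": 0.005,"dy": 0,"dz": -0.048,"grip": 0.1},
    {"ax": 0,"ay": 0,"az": 0,"dx": 0.005,"dy": 0,"dz": -0.048,"grip": 0.1},
    {"ax": 0,"ay": 0,"az": 0,"dx": 0.005,"dy": 0,"dz": -0.048,"grip": 0.1},
    {"ax": 0,"ay": 0,"az": 0,"dx": 0.005,"dy": 0,"dz": -0.048,"grip": 0.1},
    {"ax": 0,"ay": 0,"az": 0,"dx": 0.005,"dy": 0,"dz": -0.048,"grip": 0.1},
    {"ax": 0,"ay": 0,"az": 0,"dx": 0.005,"dy": 0,"dz": -0.048,"grip": 0.1},
    {"ax": 0,"ay": 0,"az": 0,"dx": 0.005,"dy": 0,"dz": -0.048,"grip": 0.1},
    {"ax": 0,"ay": 0,"az": 0,"dx": 0.005,"dy": 0.01,"dz": -0.048,"grip": 0.1},
    {"ax": 0,"ay": 0,"az": 0,"dx": 0.005,"dy": 0.02,"dz": -0.04,"grip": 0.1},
    {"ax": 0,"ay": 0,"az": 0,"dx": 0,"dy": 0.03,"dz": 0,"grip": 0.1},
  ],
)

```text
time_s: 2.6
eef_pos: [0.4764, -0.1596, 0.1395]
tcp_rot: [[0.992, 0.0, -0.126], [0.126, -0.013, 0.992], [-0.001, -1.0, -0.013]]
contact_force: [-0.6, 0.4, -0.8]
opening: 0.1
```

Run:
```python
from h import *
np.set_printoptions(precision=4,suppress=True)
c=snap('top','top1');o=r.get_obs();print(o['eef_pos'],o['tcp_rot'],o['contact_force'])
cv2.imwrite('pics/top1c.png',cv2.resize(c['color'][170:290,250:410],None,fx=5,fy=5,interpolation=cv2.INTER_CUBIC))
```

```text
[ 0.4726 -0.1574  0.1343] [[ 0.9919 -0.0079 -0.1266]
 [ 0.1265 -0.0095  0.9919]
 [-0.009  -0.9999 -0.0084]] [-1.1463  0.9861 -2.4136]
```

View pics/top1c.png

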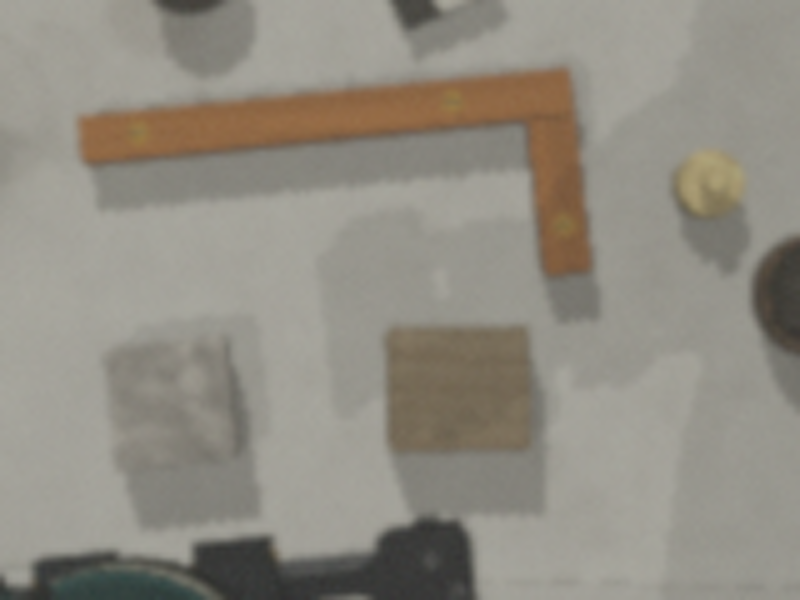

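Emit:
send_rows(
  deltas=[
    {"ax": 0,"ay": 0,"az": 0.4,"dx": 0.015,"dy": 0.02,"dz": 0.006,"grip": 0.1},
    {"ax": 0,"ay": 0,"az": 0,"dx": 0,"dy": 0.03,"dz": 0,"grip": 0.1},
    {"ax": 0,"ay": 0,"az": 0,"dx": 0,"dy": 0.025,"dz": 0,"grip": 0.1},
    {"ax": 0,"ay": 0,"az": 0,"dx": 0,"dy": 0.02,"dz": 0,"grip": 0.1},
    {"ax": 0,"ay": 0,"az": 0,"dx": 0,"dy": 0.012,"dz": 0,"grip": 0.1},
    {"ax": 0,"ay": 0,"az": 0,"dx": 0,"dy": 0.006,"dz": 0,"grip": 0.1},
    {"ax": 0,"ay": 0,"az": 0,"dx": 0,"dy": 0,"dz": 0,"grip": 0.1},
    {"ax": 0,"ay": 0,"az": 0,"dx": 0,"dy": 0,"dz": 0,"grip": 0.1},
    {"ax": 0,"ay": 0,"az": 0,"dx": 0,"dy": 0,"dz": 0,"grip": 0.1},
    {"ax": 0,"ay": 0,"az": 0,"dx": 0,"dy": 0,"dz": 0,"grip": 0.1},
  ],
)

```text
time_s: 3.9
eef_pos: [0.4852, -0.149, 0.02]
tcp_rot: [[0.992, -0.016, -0.128], [0.128, -0.01, 0.992], [-0.017, -1.0, -0.008]]
contact_force: [-0.4, -0.1, 0.1]
opening: 0.098
```

Run:
```python
from h import *
np.set_printoptions(precision=4,suppress=True)
o=r.get_obs();print(o['eef_pos'],o['tcp_rot'],o['contact_force'])
```

```text
[ 0.4852 -0.149   0.02  ] [[ 0.9917 -0.0157 -0.1277]
 [ 0.1276 -0.0097  0.9918]
 [-0.0168 -0.9998 -0.0076]] [-0.3634 -0.0718  0.1437]
```

Emit:
send_rows(
  deltas=[
    {"ax": 0.4,"ay": 0,"az": -0.9,"dx": 0,"dy": 0.009,"dz": 0,"grip": 0.1},
    {"ax": 0,"ay": 0,"az": 0,"dx": 0.012,"dy": 0,"dz": 0,"grip": 0.1},
    {"ax": 0,"ay": 0,"az": 0,"dx": 0.01,"dy": 0,"dz": 0,"grip": 0.1},
    {"ax": 0,"ay": 0,"az": 0,"dx": 0.01,"dy": 0,"dz": 0,"grip": 0.1},
    {"ax": 0,"ay": 0,"az": 0,"dx": 0.01,"dy": 0,"dz": 0,"grip": 0.1},
    {"ax": 0,"ay": 0,"az": 0,"dx": 0.01,"dy": 0,"dz": 0,"grip": 0.1},
    {"ax": 0,"ay": 0,"az": 0,"dx": 0.01,"dy": 0,"dz": 0,"grip": 0.1},
    {"ax": 0,"ay": 0,"az": 0,"dx": 0.01,"dy": 0,"dz": 0,"grip": 0.1},
    {"ax": 0,"ay": 0,"az": 0,"dx": 0.008,"dy": 0,"dz": 0,"grip": 0.1},
    {"ax": 0,"ay": 0,"az": 0,"dx": 0,"dy": 0,"dz": 0,"grip": 0.1},
  ],
)

```text
time_s: 5.15
eef_pos: [0.5716, -0.1382, 0.0107]
tcp_rot: [[0.992, 0.002, -0.128], [0.128, -0.001, 0.992], [0.001, -1.0, -0.001]]
contact_force: [0.3, -0.2, 1.2]
opening: 0.102
```

Run:
```python
from h import *
np.set_printoptions(precision=4,suppress=True)
c=snap('top','top2');s=snap('side','side2');o=r.get_obs();print(o['eef_pos'],o['tcp_rot'],o['contact_force'])
cv2.imwrite('pics/top2c.png',cv2.resize(c['color'][170:290,250:410],None,fx=5,fy=5,interpolation=cv2.INTER_CUBIC))
cv2.imwrite('pics/side2c.png',cv2.resize(s['color'][150:270,250:410],None,fx=5,fy=5,interpolation=cv2.INTER_CUBIC))
```

```text
[ 0.5707 -0.1382  0.0105] [[ 0.9918  0.0008 -0.1278]
 [ 0.1278 -0.0004  0.9918]
 [ 0.0007 -1.     -0.0005]] [-0.1787  0.1277 -0.9371]
```

View pics/top2c.png

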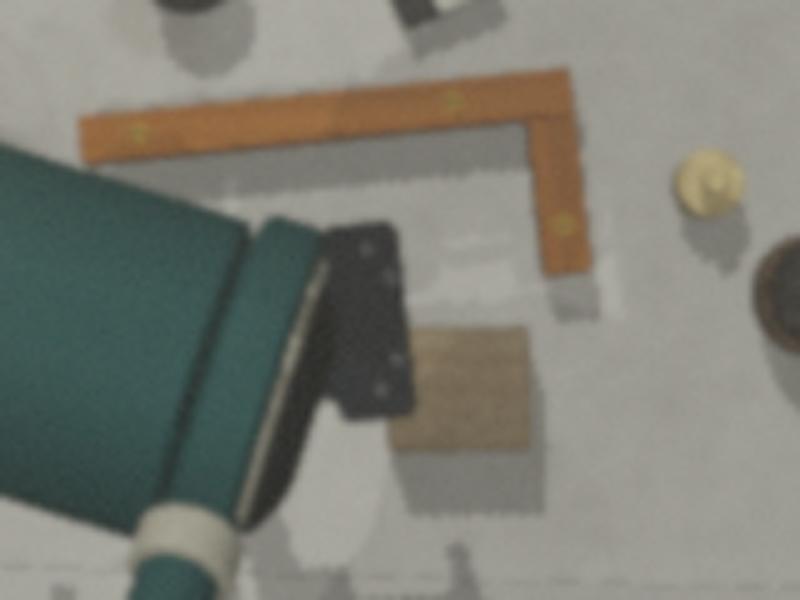

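View pics/side2c.png

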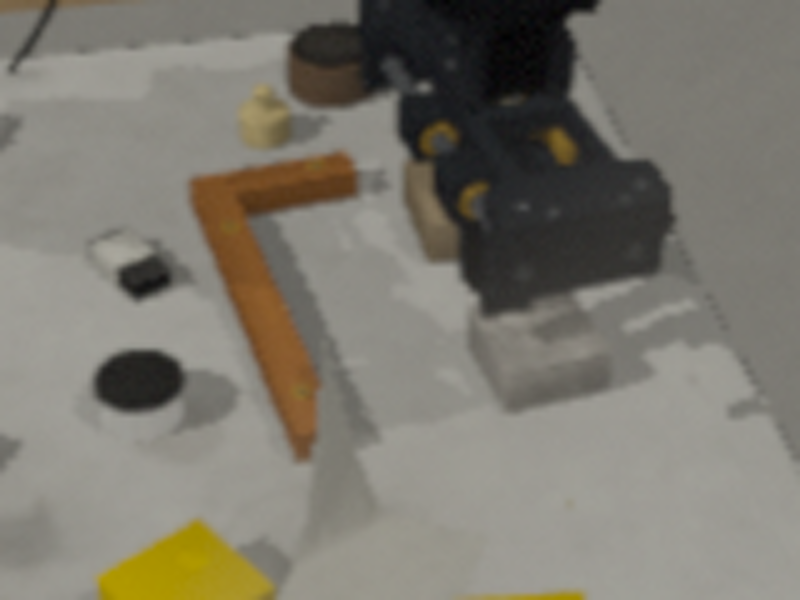

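Run:
```python
from h import *
np.set_printoptions(precision=4,suppress=True)
c=np.load('pics/side2.npz')
# near (+y) face top corners read from crop; top z=.024
for u,v in((470,345),(513,410),(610,375),(505,362),(608,335)):
    for z in (0,.024): print((u,v),z,px2w(c,u/5+250-.4,v/5+150-.4,z))
X=np.array([.5707,-.1382,.0105]);p=c['camera_matrix']@(c['R']@X+c['t']);print((p[:2]/p[2]-[250,150]+.4)*5)
```

```text
(470, 345) 0 [ 0.5758 -0.1601  0.    ]
(470, 345) 0.024 [ 0.5828 -0.1313  0.024 ]
(513, 410) 0 [ 0.567  -0.1123  0.    ]
(513, 410) 0.024 [ 0.5744 -0.0856  0.024 ]
(610, 375) 0 [ 0.5183 -0.1279  0.    ]
(610, 375) 0.024 [ 0.5279 -0.1005  0.024 ]
(505, 362) 0 [ 0.5627 -0.1453  0.    ]
(505, 362) 0.024 [ 0.5703 -0.1171  0.024 ]
(608, 335) 0 [ 0.5113 -0.1559  0.    ]
(608, 335) 0.024 [ 0.5211 -0.1273  0.024 ]
[492.1919 355.842 ]
```

Run:
```python
from h import *
np.set_printoptions(precision=4,suppress=True)
for t in('side0','side2'):
    c=np.load(f'pics/{t}.npz');K=c['camera_matrix']
    for X in ([.6676,-.2828,.018],[.6465,-.1023,.018],[.567,-.113,.024],[.575,-.163,.024],[.5277,-.1687,.024],[.522,-.1205,.024],[.5841,-.2836,.026]):
        p=K@(c['R']@np.array(X)+c['t']);print(X,(p[:2]/p[2]-[250,150]+.4)*5)
    g=c['range_z'];v,u=np.mgrid[200:240,335:380];z=g[200:240,335:380]
    P=np.stack([(u-K[0,2])/K[0,0]*z,(v-K[1,2])/K[1,1]*z,z],-1)-c['t'];W=P@c['R']
    m=(z>0)&(W[...,2]>.018)&(W[...,2]<.03);print(t,m.sum(),W[m].min(0),W[m].max(0),W[m].mean(0))
    a=cv2.resize(c['color'][150:270,250:410],None,fx=5,fy=5,interpolation=cv2.INTER_CUBIC);cv2.imwrite(f'pics/{t}cc.png',a)
```

```text
[0.6676, -0.2828, 0.018] [239.4619 186.5297]
[0.6465, -0.1023, 0.018] [338.2807 414.9626]
[0.567, -0.113, 0.024] [514.6705 367.0776]
[0.575, -0.163, 0.024] [471.5972 299.9246]
[0.5277, -0.1687, 0.024] [569.3197 281.2061]
[0.522, -0.1205, 0.024] [610.3394 344.692 ]
[0.5841, -0.2836, 0.026] [402.2598 155.6041]
side0 347 [ 0.523  -0.1661  0.018 ] [ 0.5783 -0.1092  0.0257] [ 0.5514 -0.1358  0.0221]
[0.6676, -0.2828, 0.018] [239.4619 186.5297]
[0.6465, -0.1023, 0.018] [338.2807 414.9626]
[0.567, -0.113, 0.024] [514.6705 367.0776]
[0.575, -0.163, 0.024] [471.5972 299.9246]
[0.5277, -0.1687, 0.024] [569.3197 281.2061]
[0.522, -0.1205, 0.024] [610.3394 344.692 ]
[0.5841, -0.2836, 0.026] [402.2598 155.6041]
side2 309 [ 0.5229 -0.1622  0.0182] [ 0.5789 -0.1105  0.0245] [ 0.5508 -0.1333  0.022 ]
```

View pics/side0cc.png

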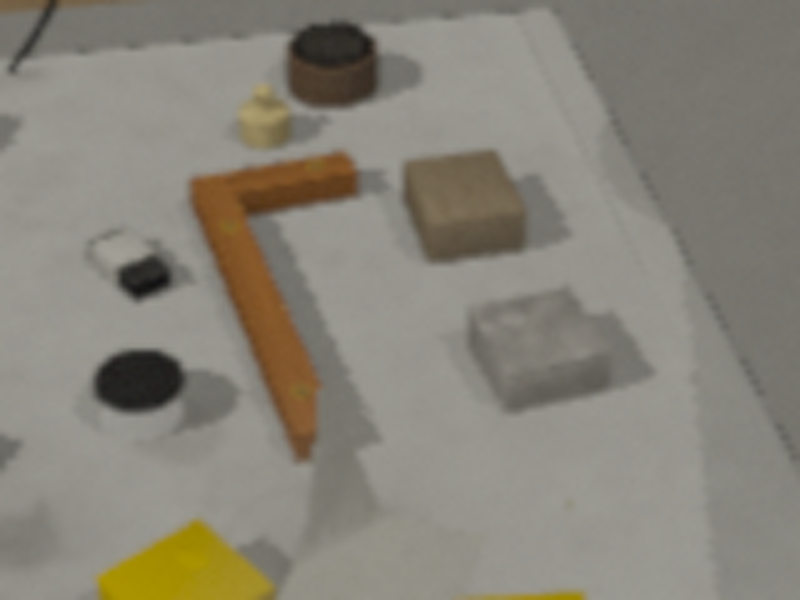

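Run:
```python
from h import *
np.set_printoptions(precision=3,suppress=True)
c=np.load('pics/side2.npz');K=c['camera_matrix']
z=c['range_z'];v,u=np.mgrid[0:400,0:640]
W=(np.stack([(u-K[0,2])/K[0,0]*z,(v-K[1,2])/K[1,1]*z,z],-1)-c['t'])@c['R']
m=(z>0)&(W[...,0]>.4)&(W[...,0]<.75)&(W[...,1]>-.4)&(W[...,1]<0)&(W[...,2]>.03)
for a in np.arange(.03,.2,.01):
    k=m&(W[...,2]>=a)&(W[...,2]<a+.01)
    if k.sum(): print(round(a,3),k.sum(),W[k].min(0),W[k].max(0))
for v0,u0 in ((205,350),(209,356),(212,352),(214,362),(200,350),(205,375),(195,365)): print(v0,u0,((u0-250+.4)*5,(v0-150+.4)*5),W[v0,u0])
# crop of gripper whole
a=cv2.resize(c['color'][60:240,300:460],None,fx=4,fy=3.3,interpolation=cv2.INTER_CUBIC);a=cv2.resize(c['color'][100:240,300:440],None,fx=4.2,fy=4.2,interpolation=cv2.INTER_CUBIC);a=cv2.convertScaleAbs(a,alpha=2);cv2.imwrite('pics/side2d.png',a)
t=np.load('pics/top2.npz');K=t['camera_matrix'];z=t['range_z']
W=(np.stack([(u-K[0,2])/K[0,0]*z,(v-K[1,2])/K[1,1]*z,z],-1)-t['t'])@t['R']
for p in((370,240),(370,320),(360,400)): print('top',p,W[170+p[1]//5,250+p[0]//5])
```

```text
0.03 76 [ 0.588 -0.4    0.03 ] [ 0.665 -0.051  0.04 ]
0.04 50 [ 0.561 -0.151  0.04 ] [ 0.665 -0.054  0.05 ]
0.05 57 [ 0.561 -0.153  0.051] [ 0.662 -0.056  0.06 ]
0.06 47 [ 0.579 -0.153  0.06 ] [ 0.661 -0.06   0.07 ]
0.07 29 [ 0.578 -0.153  0.07 ] [ 0.658 -0.064  0.079]
0.08 9 [ 0.581 -0.125  0.08 ] [ 0.658 -0.067  0.089]
0.1 8 [ 0.544 -0.216  0.109] [ 0.612 -0.051  0.11 ]
0.11 213 [ 0.528 -0.215  0.11 ] [ 0.617 -0.047  0.12 ]
0.12 287 [ 0.529 -0.215  0.12 ] [ 0.617 -0.047  0.13 ]
0.13 343 [ 0.526 -0.218  0.13 ] [ 0.618 -0.041  0.14 ]
0.14 331 [ 0.526 -0.218  0.14 ] [ 0.617 -0.04   0.15 ]
0.15 729 [ 0.528 -0.23   0.15 ] [ 0.617 -0.041  0.16 ]
0.16 143 [ 0.547 -0.17   0.16 ] [ 0.599 -0.117  0.17 ]
0.17 110 [ 0.547 -0.14   0.17 ] [ 0.594 -0.117  0.18 ]
0.18 61 [ 0.54  -0.164  0.18 ] [ 0.61  -0.117  0.19 ]
0.19 71 [ 0.537 -0.171  0.19 ] [ 0.61  -0.101  0.2  ]
205 350 (502.0, 277.0) [ 0.591 -0.049  0.124]
209 356 (532.0, 297.0) [ 0.579 -0.049  0.113]
212 352 (512.0, 312.0) [ 0.567 -0.124  0.046]
214 362 (562.0, 322.0) [ 0.538 -0.141  0.023]
200 350 (502.0, 252.0) [ 0.593 -0.044  0.139]
205 375 (627.0, 277.0) [ 0.54  -0.055  0.112]
195 365 (577.0, 227.0) [ 0.565 -0.044  0.147]
top (370, 240) [ 0.608 -0.218  0.154]
top (370, 320) [ 0.581 -0.219  0.155]
top (360, 400) [ 0.553 -0.216  0.153]
```

View pics/side2d.png

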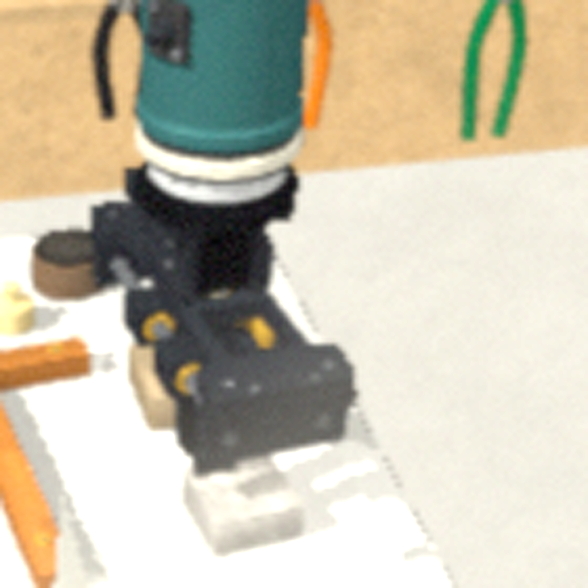

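Run:
```python
from h import *
np.set_printoptions(precision=3,suppress=True)
c=np.load('pics/side2.npz');K=c['camera_matrix']
z=c['range_z'];v,u=np.mgrid[0:400,0:640]
W=(np.stack([(u-K[0,2])/K[0,0]*z,(v-K[1,2])/K[1,1]*z,z],-1)-c['t'])@c['R']
for vv in range(205,222):
    print(vv,' '.join('%4d/%4d'%(1000*W[vv,uu,2],1000*W[vv,uu,1]) for uu in range(344,374,2)))
a=cv2.resize(c['color'][195:240,335:385],None,fx=12,fy=12,interpolation=cv2.INTER_CUBIC);cv2.imwrite('pics/side2e.png',cv2.convertScaleAbs(a,alpha=1.6))
```

```text
205   55/-139   67/-123  123/ -49  123/ -48  122/ -49  122/ -49  120/ -50  120/ -50  119/ -51  116/ -53  118/ -51  116/ -52  115/ -53  112/ -56  114/ -53
206   50/-141   65/-121  120/ -50  120/ -50  120/ -49  119/ -49  117/ -51  117/ -50  115/ -52  116/ -50  116/ -50  113/ -53  112/ -54  111/ -55  111/ -53
207   49/-140   63/-121  119/ -49  118/ -49  118/ -48  117/ -49  115/ -50  114/ -51  112/ -53  113/ -51  112/ -52  112/ -51  109/ -54   -1/-193   -2/-194
208   45/-141   61/-119  115/ -50  116/ -48  117/ -46  115/ -49  115/ -48  112/ -51  113/ -49  110/ -53   -1/-192   -3/-194   -2/-192   -3/-192   -1/-188
209   -1/-197   59/-119  115/ -48  113/ -50  113/ -49  543/ 492  112/ -48  110/ -51   21/-162   21/-160   24/-156   -1/-187   -3/-189   -2/-187   -3/-188
210   -1/-194   56/-120  111/ -49  110/ -50  112/ -47   53/-119   20/-160   23/-156   22/-156   22/-156   22/-154   -2/-184   -1/-183   -1/-182   -2/-182
211   20/-161   52/-121   54/-118   53/-118   51/-119   49/-122   21/-155   21/-155   22/-153   21/-154   22/-151   -2/-181   -1/-179   -3/-180   -2/-178
212   23/-155   51/-11
[... 817 characters left out ...]
-134   21/-133   22/-132   22/-130   22/-130   21/-130   22/-129   -1/-157   -1/-155
218   10/-150   18/-139   22/-133   23/-131   22/-131   24/-128   23/-129   22/-129   23/-127   20/-130   21/-127   22/-126   20/-127   21/-125   -3/-154
219    6/-150   14/-140   24/-128   21/-130   22/-128   19/-130   24/-124   22/-125   23/-123   22/-124   22/-123   22/-122   21/-123   21/-123    0/-146
220    3/-150   15/-136   21/-128   23/-125   22/-125   22/-124   22/-122   22/-122   22/-122   21/-121   22/-120   23/-118   22/-118   22/-117   -2/-145
221    1/-150   11/-137   19/-127   21/-123   20/-123   23/-120   23/-119   22/-118   20/-120   22/-118   23/-116   22/-116   22/-115   19/-117   -3/-144
```

View pics/side2e.png

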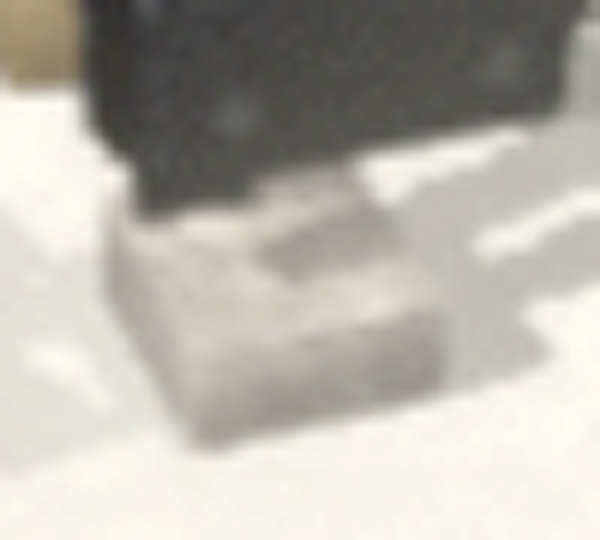

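The picture shows the fingertips hovering above the block (finger bottom at crop (190,205), z ≈ 0.045), while the state reports z = 0.0105. So the reported TCP height reads about 35 mm low, and the block has not moved. I'll back out and then descend, checking height against the camera.

Emit:
send_rows(
  deltas=[
    {"ax": 0,"ay": 0,"az": 0,"dx": -0.02,"dy": 0,"dz": 0,"grip": 0.1},
    {"ax": 0,"ay": 0,"az": 0,"dx": -0.025,"dy": 0,"dz": 0,"grip": 0.1},
    {"ax": 0,"ay": 0,"az": 0,"dx": -0.025,"dy": 0,"dz": 0,"grip": 0.1},
    {"ax": 0,"ay": 0,"az": 0,"dx": -0.014,"dy": 0,"dz": 0,"grip": 0.1},
    {"ax": 0,"ay": 0,"az": 0,"dx": 0,"dy": 0,"dz": 0,"grip": 0.1},
    {"ax": 0,"ay": 0,"az": 0,"dx": 0,"dy": 0.008,"dz": 0,"grip": 0.1},
    {"ax": 0,"ay": 0,"az": 0,"dx": 0,"dy": 0.008,"dz": 0,"grip": 0.1},
    {"ax": 0,"ay": 0,"az": 0,"dx": 0,"dy": 0.004,"dz": 0,"grip": 0.1},
    {"ax": 0,"ay": 0,"az": 0,"dx": 0,"dy": 0,"dz": 0,"grip": 0.1},
    {"ax": 0,"ay": 0,"az": 0,"dx": 0,"dy": 0,"dz": 0,"grip": 0.1},
  ],
)

```text
time_s: 6.5
eef_pos: [0.4861, -0.1493, -0.0112]
tcp_rot: [[0.992, 0.002, -0.128], [0.128, -0.001, 0.992], [0.001, -1.0, -0.001]]
contact_force: [0.6, -0.2, -0.8]
opening: 0.097
```

```bash
cat >> h.py <<'E'
def cloud(c):
    K=c['camera_matrix'];z=c['range_z'];v,u=np.mgrid[0:400,0:640]
    W=(np.stack([(u-K[0,2])/K[0,0]*z,(v-K[1,2])/K[1,1]*z,z],-1)-c['t'])@c['R']
    W[z<=0]=np.nan; return W
def look(tag,crop=(190,240,330,400)):
    np.set_printoptions(precision=4,suppress=True)
    s=snap('side',tag);o=r.get_obs();print(o['time_s'],o['eef_pos'],o['tcp_rot'].round(3).tolist(),o['contact_force'],o['qpos'])
    a,b,d,e=crop
    cv2.imwrite(f'pics/{tag}e.png',cv2.convertScaleAbs(cv2.resize(s['color'][a:b,d:e],None,fx=8,fy=8,interpolation=cv2.INTER_CUBIC),alpha=1.6))
    W=cloud(s); X=o['eef_pos']
    m=(abs(W[...,0]-X[0])<.012)&(abs(W[...,1]-X[1])<.035)&(W[...,2]>.008)&(W[...,2]<.1)
    print('finger pts',m.sum(), np.sort(W[m][:,2])[:12], np.nanmin(W[m],0) if m.sum() else '',np.nanmax(W[m],0) if m.sum() else '')
    return s,W
E
python3 -c "
from h import *
look('side3')"
```

```text
6.55 [ 0.4861 -0.1493 -0.0111] [[0.992, 0.002, -0.128], [0.128, -0.001, 0.992], [0.002, -1.0, -0.001]] [ 0.095   0.5357 -0.7293] [-0.347   0.189   2.1377  0.0001  0.813  -2.046 ]
finger pts 156 [0.0239 0.0245 0.0245 0.0248 0.0251 0.0268 0.0269 0.027  0.0274 0.0275
 0.0278 0.0282] [ 0.4788 -0.161   0.0239] [ 0.498  -0.1245  0.0991]
```

View pics/side3e.png

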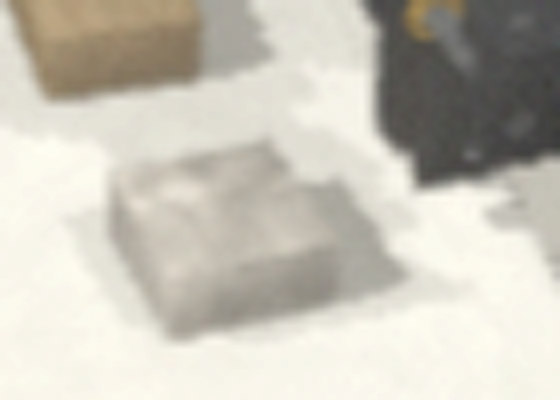

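Emit:
send_rows(
  deltas=[
    {"ax": 0,"ay": 0,"az": 0,"dx": 0,"dy": 0.007,"dz": 0,"grip": 0.1},
    {"ax": 0,"ay": 0,"az": 0,"dx": 0,"dy": 0.006,"dz": 0,"grip": 0.1},
    {"ax": 0,"ay": 0,"az": 0,"dx": 0,"dy": 0,"dz": 0,"grip": 0.1},
    {"ax": 0,"ay": 0,"az": 0,"dx": 0.01,"dy": 0,"dz": 0,"grip": 0.1},
    {"ax": 0,"ay": 0,"az": 0,"dx": 0.01,"dy": 0,"dz": 0,"grip": 0.1},
    {"ax": 0,"ay": 0,"az": 0,"dx": 0.01,"dy": 0,"dz": 0,"grip": 0.1},
    {"ax": 0,"ay": 0,"az": 0,"dx": 0.01,"dy": 0,"dz": 0,"grip": 0.1},
    {"ax": 0,"ay": 0,"az": 0,"dx": 0.01,"dy": 0,"dz": 0,"grip": 0.1},
    {"ax": 0,"ay": 0,"az": 0,"dx": 0.01,"dy": 0,"dz": 0,"grip": 0.1},
    {"ax": 0,"ay": 0,"az": 0,"dx": 0,"dy": 0,"dz": 0,"grip": 0.1},
  ],
)

```text
time_s: 7.8
eef_pos: [0.55, -0.1411, -0.0246]
tcp_rot: [[0.992, 0.001, -0.128], [0.128, -0.001, 0.992], [0.001, -1.0, -0.001]]
contact_force: [0.5, -0.0, 0.6]
opening: 0.101
```

```bash
python3 -c "
from h import *
look('side4')"
```

```text
7.85 [ 0.5495 -0.1411 -0.0246] [[0.992, 0.001, -0.128], [0.128, -0.001, 0.992], [0.0, -1.0, -0.001]] [ 0.5295  0.628  -0.8328] [-0.2949  0.3063  2.0175 -0.0006  0.817  -1.9939]
finger pts 125 [0.0085 0.0101 0.0105 0.0134 0.0143 0.0145 0.0147 0.0164 0.0168 0.0182
 0.0186 0.0186] [ 0.5377 -0.1533  0.0085] [ 0.5615 -0.1069  0.0994]
```

View pics/side4e.png

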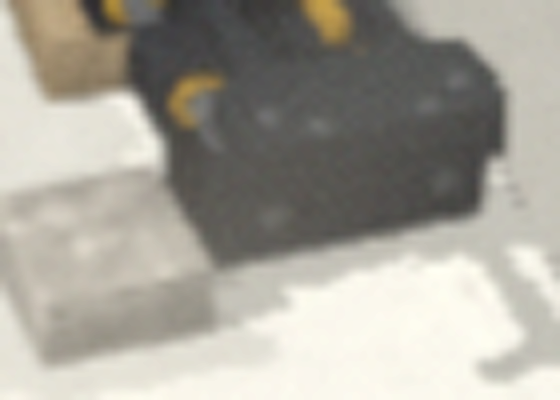

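Emit:
send_rows(
  deltas=[
    {"ax": 0,"ay": 0,"az": 0,"dx": 0.008,"dy": 0,"dz": 0,"grip": 0.1},
    {"ax": 0,"ay": 0,"az": 0,"dx": 0.008,"dy": 0,"dz": 0,"grip": 0.1},
    {"ax": 0,"ay": 0,"az": 0,"dx": 0.007,"dy": 0,"dz": 0,"grip": 0.1},
    {"ax": 0,"ay": 0,"az": 0,"dx": 0.006,"dy": 0,"dz": 0,"grip": 0.1},
    {"ax": 0,"ay": 0,"az": 0,"dx": 0.004,"dy": 0,"dz": 0,"grip": 0.1},
    {"ax": 0,"ay": 0,"az": 0,"dx": 0.003,"dy": 0,"dz": 0,"grip": 0.1},
    {"ax": 0,"ay": 0,"az": 0,"dx": 0.002,"dy": 0,"dz": 0,"grip": 0.1},
    {"ax": 0,"ay": 0,"az": 0,"dx": 0.002,"dy": 0,"dz": 0,"grip": 0.1},
    {"ax": 0,"ay": 0,"az": 0,"dx": 0.002,"dy": 0,"dz": 0,"grip": 0.1},
    {"ax": 0,"ay": 0,"az": 0,"dx": 0.002,"dy": 0,"dz": 0,"grip": 0.1},
  ],
)

```text
time_s: 9.1
eef_pos: [0.5895, -0.1353, -0.0255]
tcp_rot: [[0.992, -0.012, -0.129], [0.129, -0.0, 0.992], [-0.012, -1.0, 0.001]]
contact_force: [-8.8, -2.2, 6.7]
opening: 0.102
```

```bash
python3 -c "
from h import *
look('side5',(170,240,300,380))"
```

```text
9.15 [ 0.5895 -0.1354 -0.0255] [[0.992, -0.012, -0.129], [0.129, -0.0, 0.992], [-0.012, -1.0, 0.001]] [-8.0916 -1.5765  6.6334] [-0.2649  0.3735  1.925  -0.0043  0.8545 -1.9619]
finger pts 92 [0.0089 0.0116 0.0129 0.0139 0.0154 0.0167 0.0177 0.0185 0.0192 0.0203
 0.0215 0.0227] [ 0.5777 -0.1479  0.0089] [ 0.601  -0.1005  0.0997]
```

View pics/side5e.png

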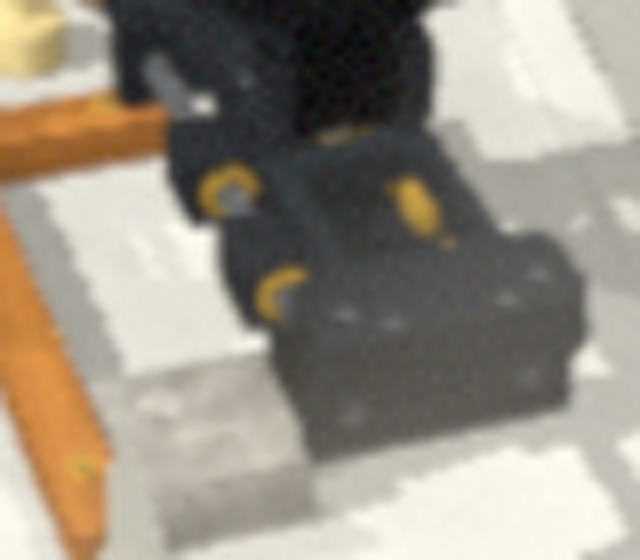

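```bash
cat >> h.py <<'E'
C=np.array([.668,-.283]);A=np.radians(7.0);RX=np.array([np.cos(A),np.sin(A)]);RY=np.array([-np.sin(A),np.cos(A)])
def S(P): d=np.asarray(P)[...,:2]-C; return np.stack([d@RX,d@RY],-1)
def blk(W,zr=(.0195,.028),box=(-.08,.0,0,.2)):
    s=S(W);m=(W[...,2]>zr[0])&(W[...,2]<zr[1])&(s[...,0]>box[0])&(s[...,0]<box[1])&(s[...,1]>box[2])&(s[...,1]<box[3])
    q=s[m];print('block top',m.sum(),np.percentile(q,[1,50,99],axis=0).tolist())
    return q
E
python3 -c "
from h import *
np.set_printoptions(precision=4,suppress=True)
W=cloud(np.load('pics/side5.npz'));q=blk(W)
(c,wh,a)=cv2.minAreaRect((q*1000).astype('f4'));print(c,wh,a)
# batten inner edge from side: points z .012-.0215 , x_s -.01...03
W0=cloud(np.load('pics/side0.npz'))
for W1,n in((W0,'s0'),(cloud(np.load('pics/top0.npz')),'t0')):
  s=S(W1);m=(W1[...,2]>.012)&(W1[...,2]<.022)&(s[...,1]>.03)&(s[...,1]<.17)&(abs(s[...,0])<.04);print(n,m.sum(),np.percentile(s[m],[2,50,98],axis=0).tolist())
  m=(W1[...,2]>.012)&(W1[...,2]<.022)&(s[...,1]>-.04)&(s[...,1]<.03)&(abs(s[...,0]+.035)<.02);print(n,m.sum(),np.percentile(s[m],[2,50,98],axis=0).tolist())
"
```

```text
block top 320 [[-0.0491325924004459, 0.13354312026130533], [-0.024625679147055934, 0.15978594775240662], [-0.0012689758549040751, 0.1837186808364011]]
(-25.94257164001465, 158.5574951171875) (51.440818786621094, 51.31740188598633) 0.45618951320648193
s0 337 [[0.0035269435153536793, 0.03273977126301504], [0.013818485569750653, 0.10587773063213872], [0.023066062271148123, 0.16630168092366912]]
s0 85 [[-0.05407645824797329, -0.017367991432146908], [-0.03465062344804813, -0.005002422672278139], [-0.015641247655508967, 0.002901930433490992]]
t0 664 [[0.0005758599353336241, 0.032837354770339264], [0.01015047320159956, 0.09964555303716671], [0.020087226319220733, 0.16727078849005803]]
t0 193 [[-0.05411382324215578, -0.01851711267703447], [-0.03471316592272317, -0.008494066502873095], [-0.015808630261622023, 0.0007402455283570758]]
```

Emit:
send_rows(
  deltas=[
    {"ax": 0,"ay": 0,"az": -0.7,"dx": 0.002,"dy": 0,"dz": 0,"grip": 0.1},
    {"ax": 0,"ay": 0,"az": 0,"dx": 0.003,"dy": 0,"dz": 0,"grip": 0.1},
    {"ax": 0,"ay": 0,"az": 0,"dx": 0.003,"dy": 0,"dz": 0,"grip": 0.1},
    {"ax": 0,"ay": 0,"az": 0,"dx": 0.003,"dy": 0,"dz": 0,"grip": 0.1},
    {"ax": 0,"ay": 0,"az": 0,"dx": 0.003,"dy": 0,"dz": 0,"grip": 0.1},
    {"ax": 0,"ay": 0,"az": 0,"dx": 0.003,"dy": 0,"dz": 0,"grip": 0.1},
    {"ax": 0,"ay": 0,"az": 0,"dx": 0.003,"dy": 0,"dz": 0,"grip": 0.1},
    {"ax": 0,"ay": 0,"az": 0,"dx": 0.003,"dy": 0,"dz": 0,"grip": 0.1},
    {"ax": 0,"ay": 0,"az": 0,"dx": 0.003,"dy": 0,"dz": 0,"grip": 0.1},
    {"ax": 0,"ay": 0,"az": 0,"dx": 0.003,"dy": 0,"dz": 0,"grip": 0.1},
  ],
)

```text
time_s: 10.4
eef_pos: [0.5871, -0.1348, -0.0274]
tcp_rot: [[0.99, -0.06, -0.13], [0.131, 0.002, 0.991], [-0.059, -0.998, 0.01]]
contact_force: [-11.9, -2.3, 9.4]
opening: 0.101
```

```bash
python3 -c "
from h import *
s,W=look('side6',(170,240,300,380));q=blk(W);print(cv2.minAreaRect((q*1000).astype('f4')),S(r.get_obs()['eef_pos']))"
```

```text
10.45 [ 0.5871 -0.1348 -0.0274] [[0.99, -0.06, -0.13], [0.131, 0.002, 0.991], [-0.06, -0.998, 0.01]] [-11.4204  -1.0563   8.1004] [-0.2586  0.4012  1.8907 -0.0172  0.9087 -1.9493]
finger pts 82 [0.0772 0.0778 0.0913 0.0919 0.0919 0.0925 0.0931 0.0934 0.0934 0.0934
 0.0935 0.0936] [ 0.5754 -0.149   0.0772] [ 0.5989 -0.0999  0.0996]
block top 305 [[-0.04658525599940724, 0.13392993512416007], [-0.023604012333650167, 0.15993086684569002], [-0.0008959182488659004, 0.18398978803903113]]
((-24.412607192993164, 158.3165283203125), (52.03200912475586, 48.20082092285156), 89.91470336914062) [-0.0622  0.1569]
```

Emit:
send_rows(
  deltas=[
    {"ax": 0,"ay": 0,"az": 0,"dx": -0.015,"dy": 0,"dz": 0,"grip": 0.1},
    {"ax": 0,"ay": 0,"az": -1.5,"dx": -0.015,"dy": 0,"dz": 0,"grip": 0.1},
    {"ax": -0.5,"ay": 0,"az": -2,"dx": 0,"dy": -0.03,"dz": 0,"grip": 0},
    {"ax": 0,"ay": 0,"az": 0,"dx": 0,"dy": -0.025,"dz": 0,"grip": 0},
    {"ax": 0,"ay": 0,"az": 0,"dx": 0,"dy": 0,"dz": 0.03,"grip": 0},
    {"ax": 0,"ay": 0,"az": 0,"dx": 0,"dy": 0,"dz": 0.03,"grip": 0},
    {"ax": 0,"ay": 0,"az": 0,"dx": 0.035,"dy": 0,"dz": 0,"grip": 0},
    {"ax": 0,"ay": 0,"az": 0,"dx": 0.035,"dy": 0,"dz": 0,"grip": 0},
    {"ax": 0,"ay": 10,"az": 0,"dx": 0,"dy": 0,"dz": 0,"grip": 0},
    {"ax": 0,"ay": 10,"az": 0,"dx": 0,"dy": 0,"dz": 0,"grip": 0},
  ],
)

```text
time_s: 11.7
eef_pos: [0.6234, -0.0684, 0.0329]
tcp_rot: [[0.973, 0.02, 0.229], [-0.229, 0.001, 0.973], [0.019, -1.0, 0.006]]
contact_force: [-0.5, 0.3, 0.4]
opening: 0.008
```

Emit:
send_rows(
  deltas=[
    {"ax": 0,"ay": 10,"az": 0,"dx": 0,"dy": 0,"dz": 0,"grip": 0},
    {"ax": 0,"ay": 10,"az": 0,"dx": 0,"dy": 0,"dz": 0,"grip": 0},
    {"ax": 0,"ay": 10,"az": 0,"dx": 0,"dy": 0,"dz": 0,"grip": 0},
    {"ax": 0,"ay": 10,"az": 0,"dx": 0,"dy": 0,"dz": 0,"grip": 0},
    {"ax": 0,"ay": 10,"az": 0,"dx": 0,"dy": 0,"dz": 0,"grip": 0},
    {"ax": 0,"ay": 10,"az": 0,"dx": 0,"dy": 0,"dz": 0,"grip": 0},
    {"ax": 0,"ay": 10,"az": 0,"dx": 0,"dy": 0,"dz": 0,"grip": 0},
    {"ax": 0,"ay": 0,"az": 0,"dx": 0,"dy": 0,"dz": 0,"grip": 0},
    {"ax": 0,"ay": 0,"az": 0,"dx": 0,"dy": 0,"dz": 0,"grip": 0},
    {"ax": 0,"ay": 0,"az": 0,"dx": 0,"dy": 0,"dz": 0,"grip": 0},
  ],
)

```text
time_s: 12.95
eef_pos: [0.6257, -0.0678, 0.0331]
tcp_rot: [[0.082, 0.033, 0.996], [-0.997, 0.002, 0.082], [0.0, -0.999, 0.034]]
contact_force: [0.4, -0.2, -0.4]
opening: 0.006
```

```bash
python3 -c "
from h import *
s,W=look('side7',(160,240,290,380));q=blk(W);print(cv2.minAreaRect((q*1000).astype('f4')));R=r.get_obs()['tcp_rot'];print(S(r.get_obs()['eef_pos']),np.degrees(np.arctan2(R[1,0],R[0,0])))
c=snap('top','top7');cv2.imwrite('pics/top7c.png',cv2.resize(c['color'][170:290,250:410],None,fx=5,fy=5,interpolation=cv2.INTER_CUBIC))"
```

```text
13.0 [ 0.6257 -0.0678  0.0332] [[0.081, 0.033, 0.996], [-0.997, 0.003, 0.081], [0.0, -0.999, 0.033]] [-0.264   0.0334  0.1891] [-0.1521  0.3104  1.8801  0.0095  0.9185 -0.2391]
finger pts 160 [0.018  0.018  0.0207 0.0663 0.0669 0.0669 0.0677 0.0683 0.0685 0.0686
 0.0688 0.0697] [ 0.6138 -0.1024  0.018 ] [ 0.6377 -0.0543  0.0995]
block top 158 [[-0.045996825606830855, 0.13404620291473365], [-0.013055175275573355, 0.16662794772803224], [-0.0009193558704537981, 0.18380787385186506]]
((-33.86078643798828, 115.4521255493164), (146.395751953125, 55.10675048828125), 76.4852523803711)
[-0.0157  0.2187] -85.33671715349159
```

View pics/side7e.png

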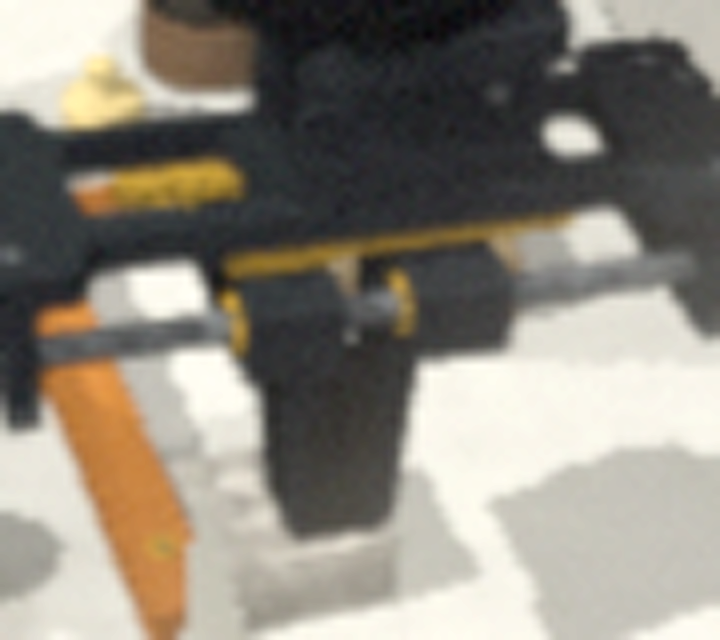

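View pics/top7c.png

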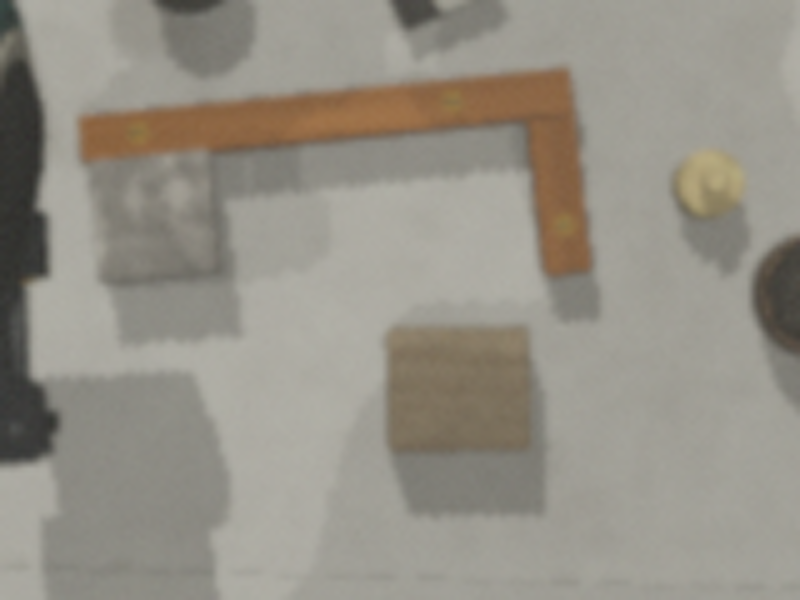

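Emit:
send_rows(
  deltas=[
    {"ax": -1.9,"ay": -2.3,"az": 0,"dx": 0,"dy": 0,"dz": -0.008,"grip": 0},
    {"ax": 0,"ay": 0,"az": 0,"dx": 0,"dy": 0.025,"dz": 0,"grip": 0},
    {"ax": 0,"ay": 0,"az": 0,"dx": 0,"dy": 0.02,"dz": 0,"grip": 0},
    {"ax": 0,"ay": 0,"az": 0,"dx": 0,"dy": 0.008,"dz": 0,"grip": 0},
    {"ax": 0,"ay": 0,"az": 0,"dx": 0,"dy": 0.004,"dz": 0,"grip": 0},
    {"ax": 0,"ay": 0,"az": 0,"dx": 0,"dy": 0,"dz": 0,"grip": 0},
    {"ax": 0,"ay": 0,"az": 0,"dx": 0.006,"dy": 0,"dz": 0,"grip": 0},
    {"ax": 0,"ay": 0,"az": 0,"dx": 0.006,"dy": 0,"dz": 0,"grip": 0},
    {"ax": 0,"ay": 0,"az": 0,"dx": 0.004,"dy": 0,"dz": 0,"grip": 0},
    {"ax": 0,"ay": 0,"az": 0,"dx": 0,"dy": 0,"dz": 0,"grip": 0},
  ],
)

```text
time_s: 14.3
eef_pos: [0.6216, -0.0865, -0.0233]
tcp_rot: [[0.128, 0.001, 0.992], [-0.992, -0.002, 0.128], [0.002, -1.0, 0.0]]
contact_force: [0.1, 0.9, -0.3]
opening: 0.008
```

```bash
python3 -c "
from h import *
s,W=look('side8',(160,240,290,380));R=r.get_obs()['tcp_rot'];print(S(r.get_obs()['eef_pos']),np.degrees(np.arctan2(R[1,0],R[0,0])))"
```

```text
14.35 [ 0.6216 -0.0863 -0.0233] [[0.129, 0.001, 0.992], [-0.992, -0.002, 0.129], [0.002, -1.0, 0.0]] [-0.4813  0.0286 -0.2143] [-0.1764  0.3985  1.8834 -0.0029  0.8587 -0.3033]
finger pts 313 [0.0104 0.0114 0.0118 0.0122 0.0129 0.013  0.013  0.0133 0.0136 0.0141
 0.0142 0.0144] [ 0.6097 -0.0953  0.0104] [ 0.6334 -0.0517  0.0999]
[-0.0221  0.2009] -82.61539583733237
```

View pics/side8e.png

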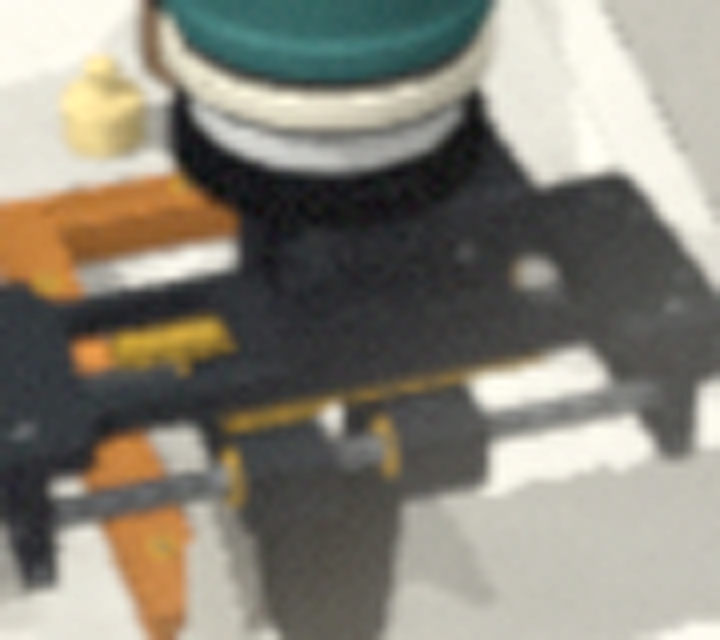

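Emit:
send_rows(
  deltas=[
    {"ax": 0,"ay": 0,"az": 0,"dx": 0.004,"dy": 0,"dz": -0.003,"grip": 0},
    {"ax": 0,"ay": 0,"az": 0,"dx": 0.01,"dy": 0,"dz": 0,"grip": 0},
    {"ax": 0,"ay": 0,"az": 0,"dx": 0.01,"dy": 0,"dz": 0,"grip": 0},
    {"ax": 0,"ay": 0,"az": 0,"dx": 0.01,"dy": 0,"dz": 0,"grip": 0},
    {"ax": 0,"ay": 0,"az": 0,"dx": 0.01,"dy": 0,"dz": 0,"grip": 0},
    {"ax": 0,"ay": 0,"az": 0,"dx": 0.01,"dy": 0,"dz": 0,"grip": 0},
    {"ax": 0,"ay": 0,"az": 0,"dx": 0.01,"dy": 0,"dz": 0,"grip": 0},
    {"ax": 0,"ay": 0,"az": 0,"dx": 0.01,"dy": 0,"dz": 0,"grip": 0},
    {"ax": 0,"ay": 0,"az": 0,"dx": 0.01,"dy": 0,"dz": 0,"grip": 0},
    {"ax": 0,"ay": 0,"az": 0,"dx": 0,"dy": 0,"dz": 0,"grip": 0},
  ],
)

```text
time_s: 15.6
eef_pos: [0.6293, -0.1755, -0.0234]
tcp_rot: [[0.128, -0.001, 0.992], [-0.992, -0.001, 0.128], [0.001, -1.0, -0.001]]
contact_force: [0.6, 0.3, 0.7]
opening: 0.002
```

```bash
python3 -c "
from h import *
s,W=look('side9',(150,230,280,370));R=r.get_obs()['tcp_rot'];print(S(r.get_obs()['eef_pos']),np.degrees(np.arctan2(R[1,0],R[0,0])))
c=snap('top','top9');cv2.imwrite('pics/top9c.png',cv2.resize(c['color'][170:290,250:410],None,fx=5,fy=5,interpolation=cv2.INTER_CUBIC))"
```

```text
15.65 [ 0.6292 -0.1751 -0.0235] [[0.128, -0.001, 0.992], [-0.992, -0.001, 0.128], [0.001, -1.0, -0.001]] [-0.2562  0.4581 -0.0389] [-0.3089  0.4393  1.8233 -0.0014  0.8796 -0.4364]
finger pts 285 [0.0099 0.0113 0.012  0.0122 0.0125 0.0127 0.0131 0.0134 0.0143 0.0144
 0.0145 0.0146] [ 0.6178 -0.1843  0.0099] [ 0.6411 -0.1403  0.0999]
[-0.0254  0.1118] -82.64651049257608
```

View pics/top9c.png

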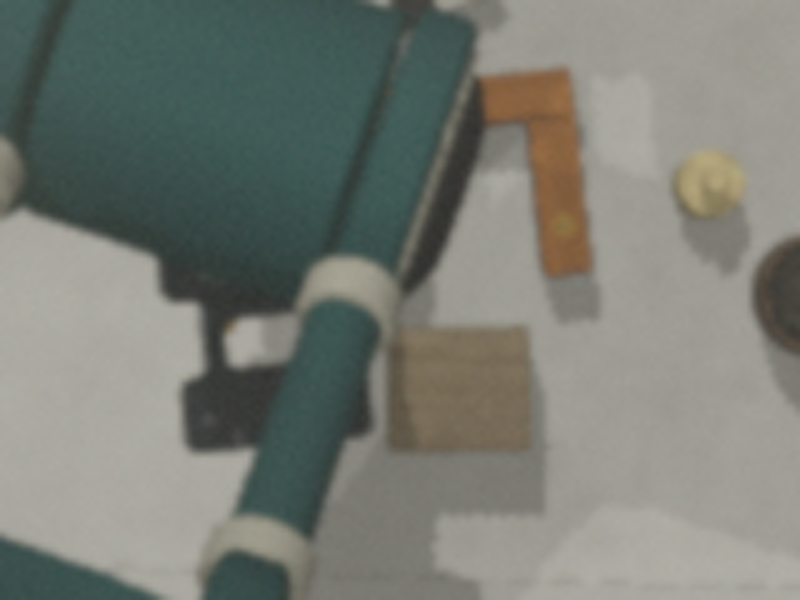

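Emit:
send_rows(
  deltas=[
    {"ax": 0,"ay": 0,"az": 0,"dx": 0.01,"dy": 0,"dz": 0,"grip": 0},
    {"ax": 0,"ay": 0,"az": 0,"dx": 0.01,"dy": 0,"dz": 0,"grip": 0},
    {"ax": 0,"ay": 0,"az": 0,"dx": 0.01,"dy": 0,"dz": 0,"grip": 0},
    {"ax": 0,"ay": 0,"az": 0,"dx": 0.008,"dy": 0,"dz": 0,"grip": 0},
    {"ax": 0,"ay": 0,"az": 0,"dx": 0.006,"dy": 0,"dz": 0,"grip": 0},
    {"ax": 0,"ay": 0,"az": 0,"dx": 0.004,"dy": 0,"dz": 0,"grip": 0},
    {"ax": 0,"ay": 0,"az": 0,"dx": 0.003,"dy": 0,"dz": 0,"grip": 0},
    {"ax": 0,"ay": 0,"az": 0,"dx": 0.003,"dy": 0,"dz": 0,"grip": 0},
    {"ax": 0,"ay": 0,"az": 0,"dx": 0.003,"dy": 0,"dz": 0,"grip": 0},
    {"ax": 0,"ay": 0,"az": 0,"dx": 0.003,"dy": 0,"dz": 0,"grip": 0},
  ],
)

```text
time_s: 16.95
eef_pos: [0.6352, -0.2249, -0.0235]
tcp_rot: [[0.126, -0.008, 0.992], [-0.992, 0.018, 0.126], [-0.019, -1.0, -0.006]]
contact_force: [-1.8, 10.5, 4.6]
opening: 0.009
```

```bash
python3 -c "
from h import *
s,W=look('side10',(150,230,280,370));R=r.get_obs()['tcp_rot'];print(S(r.get_obs()['eef_pos']),np.degrees(np.arctan2(R[1,0],R[0,0])))
"
```

```text
17.0 [ 0.6352 -0.2248 -0.0235] [[0.125, -0.008, 0.992], [-0.992, 0.018, 0.126], [-0.019, -1.0, -0.006]] [-0.9983 11.9917  4.2365] [-0.385   0.4793  1.7628  0.0178  0.914  -0.5219]
finger pts 292 [0.0103 0.0104 0.0124 0.0129 0.0134 0.0134 0.0137 0.014  0.0141 0.0143
 0.0148 0.0152] [ 0.6233 -0.2369  0.0103] [ 0.6471 -0.1904  0.0999]
[-0.0254  0.0617] -82.79021423519136
```

View pics/side10e.png

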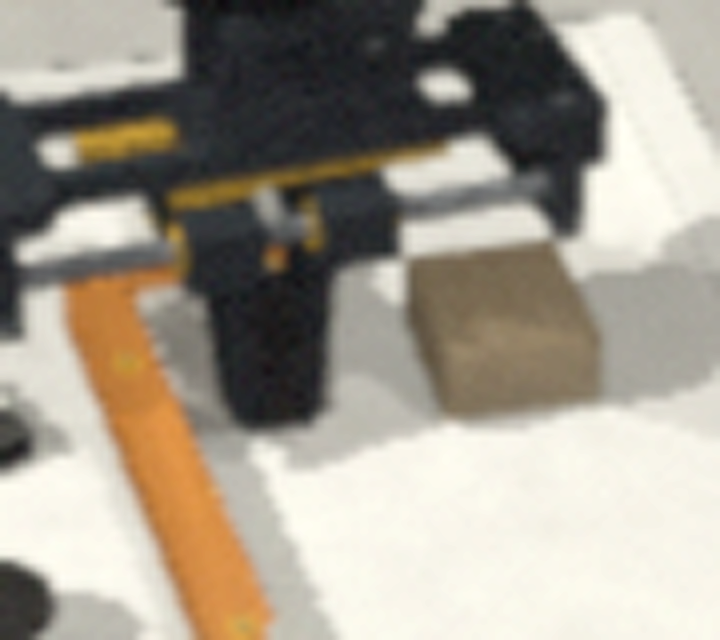

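Emit:
send_rows(
  deltas=[
    {"ax": 0,"ay": 0,"az": 0,"dx": 0.003,"dy": 0,"dz": 0,"grip": 0},
    {"ax": 0,"ay": 0,"az": 0,"dx": -0.015,"dy": 0,"dz": 0,"grip": 0},
    {"ax": 0,"ay": 0,"az": -1,"dx": -0.02,"dy": 0,"dz": 0,"grip": 0},
    {"ax": 0,"ay": 0,"az": 0,"dx": -0.01,"dy": -0.03,"dz": 0,"grip": 0},
    {"ax": 0,"ay": 0,"az": 0,"dx": -0.03,"dy": -0.03,"dz": 0,"grip": 0},
    {"ax": 0,"ay": 0,"az": 0,"dx": -0.04,"dy": 0,"dz": 0,"grip": 0},
    {"ax": 0,"ay": 0,"az": 0,"dx": -0.04,"dy": 0,"dz": 0,"grip": 0},
    {"ax": 0,"ay": 0,"az": 0,"dx": -0.03,"dy": 0,"dz": 0,"grip": 0},
    {"ax": 0,"ay": 0,"az": 0,"dx": 0,"dy": 0,"dz": 0,"grip": 0},
    {"ax": 0,"ay": 0,"az": 0,"dx": 0,"dy": 0,"dz": 0,"grip": 0},
  ],
)

```text
time_s: 18.25
eef_pos: [0.6135, -0.0374, 0.0402]
tcp_rot: [[0.128, 0.001, 0.992], [-0.992, -0.003, 0.128], [0.003, -1.0, 0.0]]
contact_force: [0.4, -0.1, 0.6]
opening: 0.007
```

```bash
python3 -c "
from h import *
s,W=look('side11',(150,220,280,370));q=blk(W,box=(-.062,.003,0.002,.08));print(cv2.minAreaRect((q*1000).astype('f4')),S(r.get_obs()['eef_pos']))
c=snap('top','top11');cv2.imwrite('pics/top11c.png',cv2.resize(c['color'][170:270,310:410],None,fx=6,fy=6,interpolation=cv2.INTER_CUBIC))
cv2.imwrite('pics/top11b.png',cv2.resize(np.hstack([c['color'][130:270,240:440]]),None,fx=4,fy=4,interpolation=cv2.INTER_CUBIC))
q=blk(cloud(c),box=(-.062,.0,0.0,.08));print(cv2.minAreaRect((q*1000).astype('f4')))"
```

```text
18.3 [ 0.6135 -0.0375  0.0402] [[0.128, 0.0, 0.992], [-0.992, -0.003, 0.128], [0.003, -1.0, 0.0]] [ 0.1137 -0.3313  0.6195] [-0.0999  0.2975  1.8817 -0.0034  0.9616 -0.226 ]
finger pts 125 [0.0737 0.0742 0.0743 0.0759 0.076  0.0763 0.0765 0.0766 0.0767 0.0774
 0.0776 0.0778] [ 0.6023 -0.0364  0.0737] [ 0.6249 -0.0229  0.1   ]
block top 18 [[-0.02460046977705389, 0.021233247974170196], [-0.01832552758945004, 0.031804302639861906], [-0.013672984016978714, 0.04127902983569844]]
((-18.20303726196289, 30.398578643798828), (21.508668899536133, 10.642148971557617), 82.06585693359375) [-0.0242  0.2503]
block top 588 [[-0.04878388605855188, 0.0012801570787022438], [-0.024549021474728372, 0.026080854172436586], [-0.00037122040192556115, 0.05043602392350037]]
((-24.604557037353516, 25.521547317504883), (49.221187591552734, 50.55976486206055), 0.24900607764720917)
```

View pics/top11c.png

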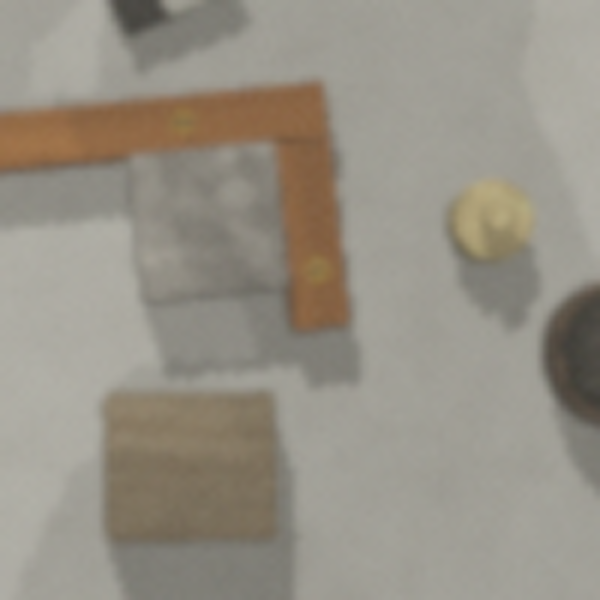

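View pics/side11e.png

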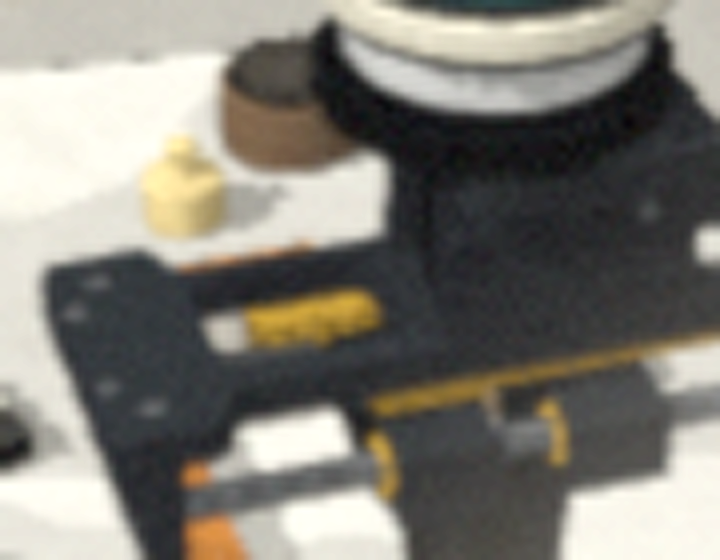

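```bash
python3 -c "
from h import *
a=np.load('pics/top0.npz')['color'];b=np.load('pics/top11.npz')['color']
g=lambda i:cv2.cvtColor(i,cv2.COLOR_BGR2GRAY)
for n,(u,v) in dict(off=(342,247),tin=(288,163),eraser=(339,167),brass=(392,207),pitch=(414,229)).items():
    t=g(a)[v-16:v+16,u-18:u+18];m=cv2.matchTemplate(g(b)[v-26:v+26,u-28:u+28],t,cv2.TM_CCOEFF_NORMED);x=cv2.minMaxLoc(m);print(n,x[1],x[3][0]-10,x[3][1]-10)
print(r.sign_off())"
```

```text
off 0.9527549147605896 0 1
tin 0.9926798939704895 0 0
eraser 0.9858877658843994 0 0
brass 0.9622387886047363 0 0
pitch 0.9911880493164062 0 0
the job is handed in; nothing more can be done
None
```

The block is in the inside corner of the stop, flat against both battens, and I handed the job in after about 18 s of robot time. I pushed it forward onto the long batten with nearly closed fingers, then sideways along the batten into the corner, and moved the arm clear.

**Final checks**
- **Position:** the last top view shows no visible gap at either batten. The top-camera depth data puts the block centre at about x = −24.6, y = +25.5 mm in the stop frame. It is about 0.25° out of line.
- **Contact:** the push force rose to about 9–12 N at each batten. I took this as the block being seated.
- **Bystanders:** image matching shows every bystander within 1 pixel (about 2 mm) of where it started. The wooden offcut was the only one that shifted at all, by 1 pixel.

**What disagreed or went wrong**
- **Height reading:** the reported fingertip height was about 35 mm too low compared with the camera. My first forward stroke therefore passed above the block without moving it. I corrected the height from the side-camera depth and repeated the push.
- **Grip rule:** during that first stroke the reported numbers alone would have put the grasp point inside the forbidden zone over the block. The images showed the fingertips about 20 mm above the top of the block, with the block unmoved.
- **Side camera:** it reads about 3 mm off the top camera, and the gripper hid the block from it in the final view. The final position therefore rests on the top camera alone.

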